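Clear and close a packed carton in the leather workshop

TASK

A pattern template was left standing in the packed carton, so it cannot be closed: take it out and hang it by its eye on the peg of the stand. Then fold down both short end flaps flat, and after them the wide cover flap flat on top of them, so that the carton is closed. Do not knock over the glue jar or the thread cone.

Things in the scene. Friction and masses are not known exactly. Their poses are not given: they have to be found in the camera images.
- carton: Open cardboard carton, 160 mm (x) by 200 mm (y) by 100 mm tall, walls 4 mm, fixed to the table. Origin: centre of its underside; z up. Its near side (-x) has no flap. Inside are two rows of hardwood blocks, 59 mm high, either side of a 12 mm gap along its y axis at x = 0, in which the template stands.
- end_flap_left (a joint): End flap on the carton's +y rim, 150 mm wide, 75 mm from crease to free edge, 4 mm thick. 0 = folded down flat over the carton, 1.57 = upright, more = splayed outward (up to 2.4). A stiff crease: it stays where it is left.
- end_flap_right (a joint): The same end flap on the carton's -y rim, values alike.
- cover_flap (a joint): Wide cover flap on the carton's far (+x) rim, 196 mm wide, 160 mm from crease to free edge, 4 mm thick; covers the whole carton. 0 = flat on top, 1.57 = upright, more = splayed outward, away from the robot (up to 2.4). Stiff crease: it stays where it is left.
- end_flap_left_hinge (a point): Middle of the left end flap's crease, 100 mm above the table (underside of the closed flap). Axes as the carton's.
- end_flap_right_hinge (a point): Middle of the right end flap's crease, 100 mm above the table. Axes as the carton's.
- cover_flap_hinge (a point): Middle of the cover flap's crease, 104 mm above the table (underside of the closed cover). Axes as the carton's.
- end_flap_left_edge (a point): Middle of the left end flap's free edge; moves with the flap.
- end_flap_right_edge (a point): Middle of the right end flap's free edge; moves with the flap.
- cover_flap_edge (a point): Middle of the cover flap's free edge; moves with the flap.
- template: Loose flat white acrylic pattern plate, 5 mm thick, 100 mm wide (y) and 150 mm tall (z), the lowest 35 mm only 70 mm wide; 90 g. x is normal to the plate. It stands upright on the carton's floor, reaching about 54 mm above the rim. Origin: middle of its lower edge.
- template_eye (a point): Centre of the round 24 mm hole through the plate near its upper +y corner: at (0, 32, 128) mm in the plate's frame.
- template_grip (a point): A good place to pinch the plate from above, beside the eye: at (0, -14, 128) mm in the plate's frame, 22 mm below its top edge.
- peg_stand: Fixed stand: wooden base 110 by 110 by 18 mm, an upright steel post 18 mm thick and 218 mm tall, and one round peg 10 mm thick pointing to the stand's -x and rising 15 degrees towards its tip. Origin: centre of the base's underside; z up.
- peg_root (a point): On the peg's axis where it leaves the post, 205 mm above the table. Axes as the stand's; the peg runs along -x.
- peg_tip (a point): On the peg's axis at its free end, 62 mm from the root and 16 mm higher; the rounded end stands 5 mm farther.
- glue_jar: Loose closed amber glass jar, 72 mm across, 95 mm tall. Origin: centre of its underside.
- thread_cone: Loose black cone of thread, 66 mm across its foot, 118 mm tall. Origin: centre of its underside.

How it is judged:
By the outcome, as a careful person would: the job done as asked, in the order asked, and still so for the second after the job is handed in, with the robot touching nothing.
It also fails if it takes over 72 s, if anything falls off the work surface, if the arm or the gripper's body presses on something with over 40 N, if the wrist force passes 120 N, or if a joint passes its speed limit or range.

ROBOT

A 6-joint arm with a two-finger parallel gripper is mounted at the origin on the work surface. World frame = base frame: x ahead of the robot, y to its left, z up, the work surface at z = 0. Lengths are in m, angles in degrees, forces in N, time in s.
With the tool pointing down it reaches from about 0.275 to 0.825 m from the base axis. Payload 5.2 kg.
Tool frame: the origin (TCP) lies at the very end of the fingers, on their centre line; the grasp point (between the pads) lies robot.grip_point_offset behind it (robot.grip_point_offset is the distance from the TCP to the grasp point, in m); z points along the fingers, y is the line along which they close (so a half turn about z gives the same grasp; the last joint's range is limited). The gripper opens to 93 mm and grips with 3 to 60 N. Pads are 15 mm wide; open, the fingers measure 128 mm over their backs; the gripper's body (75 mm by 188 mm) begins 65 mm behind the grasp point.
Start: joints at [57.766, 14.817, 87.949, -0, 77.235, -11.62], TCP at [0.194, 0.515, 0.219] pointing down, gripper open.
Joint ranges: [-179.93, 179.93], [-52.35, 119.4], [10.71, 147.94], [-69.91, 249.91], [12.55, 155.21], [-178.61, 178.61]. Speed limits (degrees/s): [147.25, 147.25, 180, 180, 180, 180].

INTERFACE

Orientations are given as a 3x3 rotation matrix whose columns are the frame's x, y, z axes.
In Python, from workcell import robot gives the robot as it stands.
- The arm moves only by the shell command python3 -m inch 'ROWS' [OPENING]. ROWS is JSON, one flat list of numbers, 4 for each row, row after row: the shift along the world's x, y, z in cm, then the turn about the world's z in rad. In form: [dx, dy, dz, spin, dx, dy, dz, spin, ...]. A call has 1 to 8 rows; each row is the pose to reach, as a shift and turn from the pose commanded when the call began; what a row does not reach only later rows make up. A row lasts 1/10 s, in which the tool goes at most 50 mm and 8.59 degrees, less where a joint would pass 70% of its speed; a pose out of reach is approached as far as the arm can. A call with a gripper value outside its range is refused whole. OPENING is the opening, from -1 (shut) to 1 (fully open), set as the call begins (- or left out, the last holds). The fingers move at their own pace and stop on an object; the grip force is fixed at half the most. Time passes only in rows, so rows that repeat a pose let the fingers close. It gives the time, the measured TCP pose, the force, the opening and the grip force at its end, in the units of the state.
- robot.state(): the state, without advancing time (a new reading comes with each control period).
- robot.capture(name): name is "scene" or "top"; returns the picture (420x560x3 uint8, blue, green, red); there is no depth.
- robot.get_calibration(name): a dict with "camera_matrix" (3x3 intrinsics, pixels), "world_to_cam" (4x4, takes a point from world to camera coordinates). Camera axes: x right, y down, z forward; pixel columns grow to the right and rows downward; lengths in m; the calibration is good to about 2 mm. A picture is of the moment at which its call begins. get_calibration takes no time and is no camera call.
- robot.close_job(): hands the job in; it is judged then, once.
The state is a dict: "time": time; "joints": joint angles; "qd": joint speeds; "effort": joint torques, N m; "eef_pos": TCP position; "eef_rot": TCP orientation; "ft_force": force on the tool from outside, world axes, zero at the start; "wrist_torque": the same for the moment, N m; "grip_width": finger opening in m; "finger_force": force on a finger pad.
Only numpy, scipy, OpenCV 4.12 (cv2) and the standard library are available. Lean on these libraries where they do the work, as an engineer would, in place of code of your own. Each camera call takes 0.05 s, during which the arm holds its last target. There are 200 camera calls.

## Working session

There is one attempt and no reset: what is moved stays moved. The work goes in short steps, Python scripts to look and compute and a shell command to move; the robot and the scene stay as the last step left them, time stands still between calls to the robot, and variables do not carry over. Pictures are saved under pics/ and viewed, at most 10 in all, crops included, and the job is handed in when it is done.

```bash
ls; mkdir -p pics
python3 - <<'E'
from workcell import robot
import cv2,numpy as np
for n in("scene","top"):
    cv2.imwrite(f"pics/{n}0.png",robot.capture(n)); c=robot.get_calibration(n)
    print(n,np.round(c["camera_matrix"],1).tolist(),np.round(c["world_to_cam"],4).tolist())
s=robot.state();print(s["time"],robot.grip_point_offset,s["eef_pos"],np.round(s["eef_rot"],3).tolist(),s["grip_width"])
E
```

```text
pics
scene [[539.0, 0.0, 286.7], [0.0, 539.0, 208.0], [0.0, 0.0, 1.0]] [[0.122, 0.9925, -0.0051, -0.0524], [0.8193, -0.1036, -0.564, -0.3486], [-0.5603, 0.0647, -0.8258, 1.5873], [0.0, 0.0, 0.0, 1.0]]
top [[513.9, 0.0, 285.5], [0.0, 513.9, 206.7], [0.0, 0.0, 1.0]] [[-0.0183, -0.9997, 0.013, 0.0046], [-0.998, 0.0175, -0.0606, 0.5302], [0.0604, -0.0141, -0.9981, 1.5496], [0.0, 0.0, 0.0, 1.0]]
0.1 0.0188 [0.19337447 0.51438825 0.21793393] [[-0.936, 0.352, -0.001], [0.352, 0.936, -0.001], [0.0, -0.002, -1.0]] 0.09328600685367702
```

View pics/scene0.png

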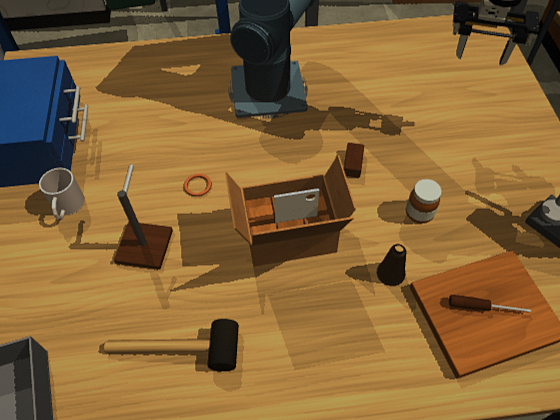

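View pics/top0.png

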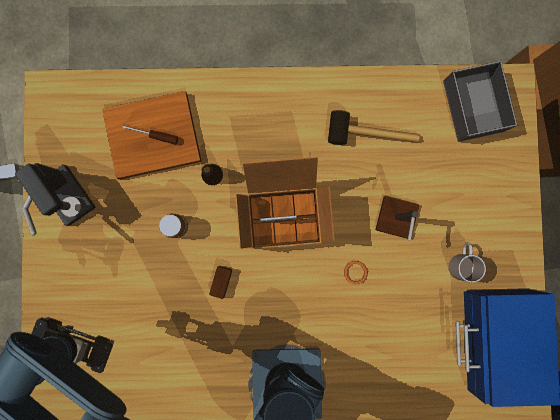

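Scene view (from the far side, +y to the right): carton about (295,215), plate about (297,205) with the eye at (311,197), stand base (143,245) with peg tip (131,167), jar (424,200), cone (393,262). Top view: carton (285,218), plate edge (288,218), stand (398,217), cone (211,174), jar (171,226). I'll enlarge both.

Run:
```python
import cv2,numpy as np
a=cv2.imread("pics/scene0.png")[150:280,100:360];b=cv2.imread("pics/top0.png")[145:260,225:435]
cv2.imwrite("pics/c1.png",cv2.resize(a,None,fx=3,fy=3,interpolation=cv2.INTER_CUBIC))
cv2.imwrite("pics/c2.png",cv2.resize(b,None,fx=3.8,fy=3.8,interpolation=cv2.INTER_CUBIC))
```

```text
(no output)
```

View pics/c1.png

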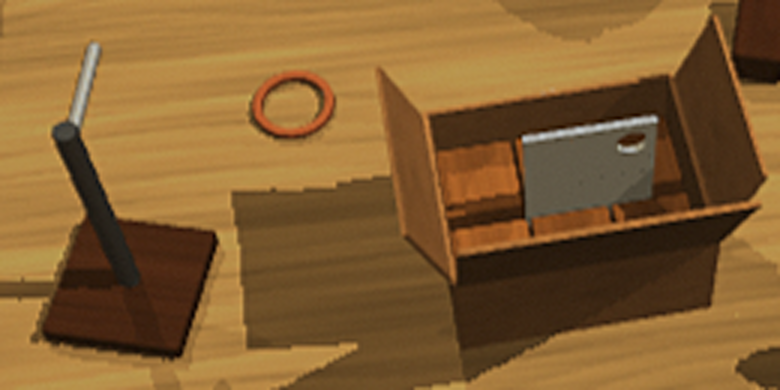

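View pics/c2.png

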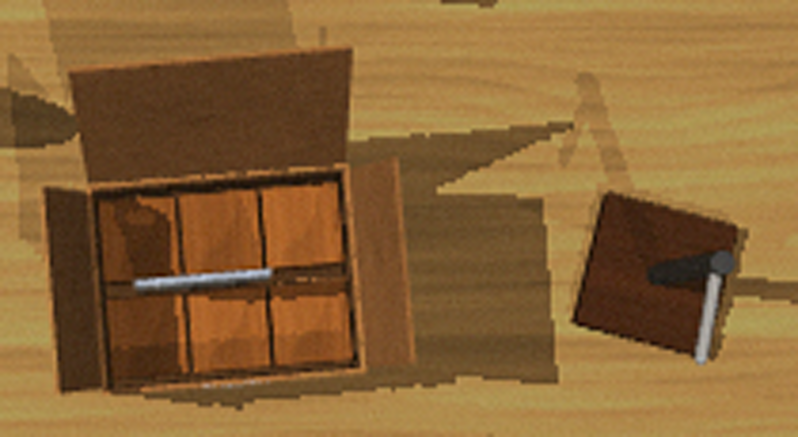

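Crop 1: peg tip (95,47), post top (66,130), eye (632,143), plate top corners (523,136)/(657,120). Crop 2: rim corners (90,185),(348,168),(365,370),(105,390); plate top edge (133,285)-(272,272); peg (712,275)-(701,358).

```bash
cat > h.py <<'E'
from workcell import robot
import numpy as np, cv2
C={n:robot.get_calibration(n) for n in("scene","top")}
def ray(n,p):
    K,T=C[n]["camera_matrix"],np.array(C[n]["world_to_cam"]);R=T[:3,:3]
    return -R.T@T[:3,3], R.T@np.linalg.solve(K,[p[0],p[1],1.])
def onz(n,p,z): o,d=ray(n,p); return o+d*(z-o[2])/d[2]
def tri(ps,pt):
    (o,d),(q,e)=ray("scene",ps),ray("top",pt)
    s=np.linalg.lstsq(np.c_[d,-e],q-o,rcond=None)[0]; a,b=o+d*s[0],q+e*s[1]
    return (a+b)/2,np.linalg.norm(a-b)
S=lambda x,y:(100+x/3-.33,150+y/3-.33)
T=lambda x,y:(225+x/3.8-.37,145+y/3.8-.37)
def proj(n,P):
    K,M=C[n]["camera_matrix"],np.array(C[n]["world_to_cam"]); c=M[:3,:3]@np.array(P)+M[:3,3]; u=K@c; return u[:2]/u[2]
E
python3 - <<'E'
from h import *
np.set_printoptions(precision=4,suppress=True)
r=np.array([onz("top",T(*p),.1) for p in[(90,185),(348,168),(365,370),(105,390)]])
print("rim",r,"c",r.mean(0),"len",[np.linalg.norm(r[i]-r[i-1]) for i in range(4)])
for k in(0,1):pass
v=(r[0]-r[1]+r[3]-r[2]);print("yaw carton",np.degrees(np.arctan2(-v[0],v[1])))
for a,b,m in[((657,120),(133,285),"tpl +y"),((523,136),(272,272),"tpl -y"),((95,47),(701,358),"pegtip"),((66,130),(722,262),"posttop"),((75,125),(712,275),"root"),
  ((713,17),(60,392),"L near"),((765,178),(43,188),"L far"),((378,70),(413,362),"R near"),((403,235),(398,158),"R far"),((455,282),(352,48),"cov R"),((760,208),(70,72),"cov L")]:
    print(m,*tri(S(*a),T(*b)))
print([onz("top",T(*p),.154) for p in[(133,285),(272,272)]], "eye",onz("scene",S(632,143),.132))
b=np.array([onz("top",T(*p),.018) for p in[(610,192),(743,232),(707,358),(575,322)]]);print("base",b,b.mean(0),"post",onz("top",T(722,262),.218),onz("scene",S(66,130),.218))
print("tip",onz("top",T(701,358),.221),onz("scene",S(95,47),.222))
print("cone/jar",onz("top",(211,174),.118),onz("scene",(399,248),.118),onz("top",(172,225),.095))
E
```

```text
rim [[ 0.5656  0.1027  0.1   ]
 [ 0.5752 -0.0936  0.1   ]
 [ 0.4216 -0.1031  0.1   ]
 [ 0.4102  0.0935  0.1   ]] c [ 0.4932 -0.0001  0.1   ] len [np.float64(0.15563192306206933), np.float64(0.1965196803019139), np.float64(0.15383046714231693), np.float64(0.19697395558497782)]
yaw carton 3.065779434799021
tpl +y [0.4869 0.0673 0.1491] 0.004350354435429831
tpl -y [ 0.4945 -0.0337  0.1569] 0.0029975141242910047
pegtip [ 0.4269 -0.3288  0.2227] 0.003335638167989976
posttop [ 0.4936 -0.3471  0.2174] 0.0033511194454911323
root [ 0.4849 -0.3424  0.2106] 0.004861837267788972
L near [0.4103 0.1208 0.1682] 0.00314921390981898
L far [0.5581 0.1319 0.1646] 0.002321640137703719
R near [ 0.4273 -0.1344  0.1657] 0.0034851577091184697
R far [ 0.5754 -0.1262  0.1674] 0.0022557072906988817
cov R [ 0.6483 -0.0919  0.2189] 0.0050461221149606115
cov L [0.6313 0.1063 0.2417] 0.0017881693542353442
[array([0.4871, 0.0693, 0.154 ]), array([ 0.4948, -0.0323,  0.154 ])] eye [0.493 0.046 0.132]
base [[ 0.56   -0.3101  0.018 ]
 [ 0.5259 -0.4162  0.018 ]
 [ 0.4254 -0.3839  0.018 ]
 [ 0.4561 -0.2788  0.018 ]] [ 0.4918 -0.3473  0.018 ] post [ 0.4936 -0.3452  0.218 ] [ 0.4938 -0.3487  0.218 ]
tip [ 0.4268 -0.3275  0.221 ] [ 0.4259 -0.3307  0.222 ]
cone/jar [0.6211 0.2072 0.118 ] [0.6378 0.2156 0.118 ] [0.4783 0.3237 0.095 ]
```

```bash
python3 -m inch '[2.5,-4.2,0,-0.14, 5,-8.4,0,-0.28, 7.5,-12.6,0,-0.42, 10,-16.8,0,-0.56, 12.5,-21,0,-0.7, 15,-25.2,0,-0.84, 17.5,-29.4,0,-0.98, 20,-33.6,0,-1.12]' 1
python3 -m inch '[2.5,-4.3,0,-0.03, 5,-8.7,0,-0.03, 7.5,-13,0,-0.03, 9.9,-17.4,0,-0.03, 9.9,-17.4,0,-0.03, 9.9,-17.4,0,-0.03]'
```

```text
time: 0.9
eef_pos: [0.394, 0.177, 0.2186]
eef_rot: [[-0.085, 0.996, -0.0], [0.996, 0.085, 0.0], [0.0, -0.0, -1.0]]
ft_force: [0.7, -0.6, 0.7]
grip_width: 0.0933
finger_force: 0.0
time: 1.5
eef_pos: [0.4924, 0.0039, 0.2179]
eef_rot: [[-0.058, 0.998, -0.002], [0.998, 0.058, 0.001], [0.001, -0.002, -1.0]]
ft_force: [-0.8, -0.4, 0.9]
grip_width: 0.0931
finger_force: 0.0
```

```bash
python3 -m inch '[0,0,-4,0, 0,0,-8,0, 0,0,-10.7,0, 0,0,-10.7,0, 0,0,-10.7,0]'
python3 -m inch '[0,0,0,0,0,0,0,0,0,0,0,0,0,0,0,0,0,0,0,0,0,0,0,0,0,0,0,0,0,0,0,0]' -1
```

```text
time: 2.0
eef_pos: [0.4921, 0.0061, 0.1121]
eef_rot: [[-0.063, 0.998, -0.001], [0.998, 0.063, 0.0], [0.0, -0.001, -1.0]]
ft_force: [1.0, 0.4, 0.0]
grip_width: 0.0933
finger_force: 0.0
time: 2.8
eef_pos: [0.4926, 0.0047, 0.1116]
eef_rot: [[-0.061, 0.998, -0.0], [0.998, 0.061, 0.0], [0.0, -0.0, -1.0]]
ft_force: [-0.1, 0.7, -0.6]
grip_width: 0.0336
finger_force: 0.0
```

```bash
python3 -m inch '[0,0,0,0,0,0,0,0,0,0,0,0,0,0,0,0,0,0,0,0,0,0,0,0,0,0,0,0]' -1
```

```text
time: 3.5
eef_pos: [0.4926, 0.0048, 0.1116]
eef_rot: [[-0.061, 0.998, -0.0], [0.998, 0.061, -0.0], [0.0, -0.0, -1.0]]
ft_force: [-0.3, -0.0, -0.6]
grip_width: 0.0046
finger_force: 30.0
```

```bash
python3 -m inch '[0,0,1.5,0, 0,0,4,0, 0,0,7,0, 0,0,10,0, 0,0,13,0, 0,0,16,0, 0,0,19,0, 0,0,19,0]'
python3 - <<'E'
from h import *
s=robot.state();np.set_printoptions(precision=4,suppress=True)
a,b=robot.capture("scene"),robot.capture("top")
p=s["eef_pos"];print(p,s["eef_rot"][:,1],s["grip_width"])
u,v=proj("scene",p).astype(int);x,y=proj("top",p).astype(int);print(u,v,x,y)
A=cv2.resize(a[v-40:v+90,u-65:u+65],None,fx=3,fy=3,interpolation=cv2.INTER_CUBIC);B=cv2.resize(b[y-65:y+65,x-65:x+65],None,fx=3,fy=3,interpolation=cv2.INTER_CUBIC)
cv2.imwrite("pics/g.png",np.hstack([A,B]))
E
```

```text
time: 4.3
eef_pos: [0.4946, 0.0044, 0.3058]
eef_rot: [[-0.061, 0.998, 0.008], [0.998, 0.061, -0.002], [-0.002, 0.008, -1.0]]
ft_force: [0.4, -0.4, -1.3]
grip_width: 0.0045
finger_force: 30.0
[0.4946 0.0044 0.3058] [0.9981 0.061  0.0076] 0.0045055575222189325
292 148 283 213
```

View pics/g.png

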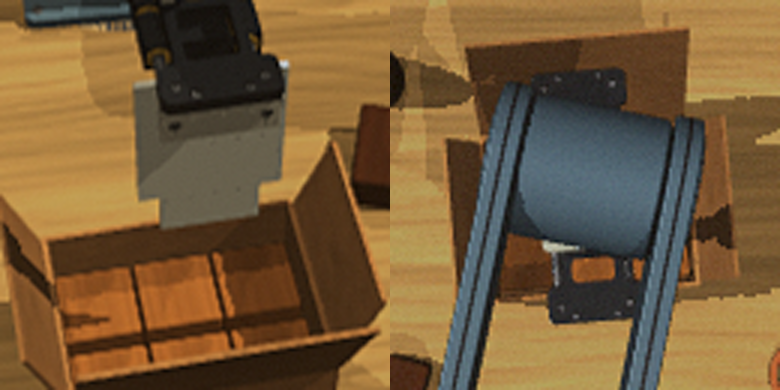

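Held plate fully out of the carton; bottom edge corners at about (161,229) and (258,214) in the left crop. I check its pose against the tool.

Run:
```python
from h import *
np.set_printoptions(precision=4,suppress=True)
f=lambda x,y:(227+x/3-.33,108+y/3-.33)
a=onz("scene",f(161,229),.198);b=onz("scene",f(258,214),.198)
c=onz("scene",f(136,198),.233);d=onz("scene",f(285,181),.233)
print(a,b,np.linalg.norm(b-a),(a+b)/2);print(c,d,np.linalg.norm(d-c),(c+d)/2)
p=np.array([.4934,-.347]);w=np.radians(-16.7);X=np.array([np.cos(w),np.sin(w)]);Y=np.array([-X[1],X[0]])
for s in(.115,.055,.025): e=p-s*X; print(s,"peg axis z",.205+(s-.009)*np.tan(np.radians(15)),"eye",e,"grip",e-.046*Y)
```

```text
[ 0.4969 -0.021   0.198 ] [0.4924 0.0491 0.198 ] 0.07020115229271712 [0.4947 0.0141 0.198 ]
[ 0.4944 -0.0375  0.233 ] [0.4926 0.0668 0.233 ] 0.10431609557114274 [0.4935 0.0146 0.233 ]
0.115 peg axis z 0.233402614397699 eye [ 0.3833 -0.314 ] grip [ 0.37  -0.358]
0.055 peg axis z 0.21732566285183164 eye [ 0.4407 -0.3312] grip [ 0.4275 -0.3753]
0.025 peg axis z 0.20928718707889796 eye [ 0.4695 -0.3398] grip [ 0.4562 -0.3839]
```

```bash
python3 -m inch '[-3,-3.5,0,-0.05, -6,-7,0,-0.1, -9,-11,0,-0.15, -11.5,-15,0,-0.2, -12.2,-19.5,0,-0.25, -12.2,-24.3,0,-0.3, -12.2,-29,0,-0.353, -12.2,-33,0,-0.353]'
python3 -m inch '[0,-3,0,0, 0,-3,0,0, 0,-3,0,0, 0,-3,0,0, 0,-3,0,0]'
```

```text
time: 5.2
eef_pos: [0.3695, -0.3269, 0.2995]
eef_rot: [[0.291, 0.957, -0.002], [0.957, -0.291, 0.003], [0.002, -0.003, -1.0]]
ft_force: [0.8, 1.0, -0.4]
grip_width: 0.005
finger_force: 30.0
time: 5.7
eef_pos: [0.3707, -0.3538, 0.3015]
eef_rot: [[0.287, 0.958, -0.0], [0.958, -0.287, 0.001], [0.001, -0.0, -1.0]]
ft_force: [0.3, 0.1, -1.3]
grip_width: 0.0052
finger_force: 30.0
```

```bash
python3 -m inch '[0,-0.2,-4,0, 0,-0.2,-8,0, 0,-0.2,-9.8,0, 0,-0.2,-9.8,0, 0,-0.2,-9.8,0, 0,-0.2,-9.8,0]'
python3 - <<'E'
from h import *
s=robot.state();np.set_printoptions(precision=4,suppress=True)
a,b=robot.capture("scene"),robot.capture("top")
print(s["eef_pos"])
u,v=proj("scene",[.42,-.33,.2]).astype(int);x,y=proj("top",[.42,-.33,.2]).astype(int);print(u,v,x,y)
A=cv2.resize(a[v-50:v+50,u-50:u+50],None,fx=4,fy=4,interpolation=cv2.INTER_CUBIC);B=cv2.resize(b[y-50:y+50,x-50:x+50],None,fx=4,fy=4,interpolation=cv2.INTER_CUBIC)
cv2.imwrite("pics/g2.png",np.hstack([A,B]))
E
```

```text
time: 6.3
eef_pos: [0.3715, -0.3578, 0.2056]
eef_rot: [[0.287, 0.958, 0.002], [0.958, -0.287, -0.003], [-0.002, 0.003, -1.0]]
ft_force: [-0.7, -0.4, -0.2]
grip_width: 0.0047
finger_force: 30.0
[ 0.3715 -0.3578  0.2056]
134 169 408 241
```

View pics/g2.png

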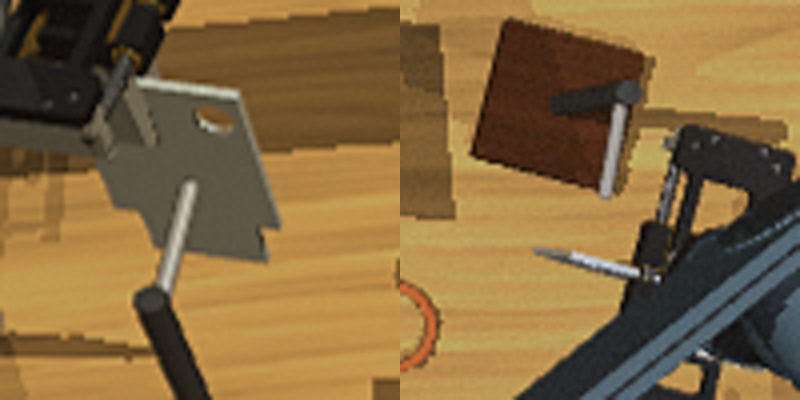

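Scene crop: eye at (212,120), peg tip (190,187), plate's upper +y corner (240,93). Top crop: plate's +y end at (535,252), peg (618,108)-(607,195).

Run:
```python
from h import *
np.set_printoptions(precision=4,suppress=True)
f=lambda x,y:(84+x/4-.4,119+y/4-.4); g=lambda x,y:(358+(x-400)/4-.4,191+y/4-.4)
w=np.radians(-16.7);X=np.array([np.cos(w),np.sin(w)]);Y=np.array([-X[1],X[0]])
loc=lambda P:(np.array([.4934,-.347])-P[:2])@X*1, 
def L(P): d=np.array(P)[:2]-[.4934,-.347]; return np.round([d@X,d@Y,P[2]],4)
t=np.array([.3715,-.3578,.2056]);print("tcp",L(t))
def plane(n,p,s):  # intersect with vertical plane at stand-x = s
    o,d=ray(n,p); k=(s-L(o)[0])/(d[:2]@X); return o+d*k
s0=L(t)[0]
print("eye",L(plane("scene",f(212,120),s0)),"corner",L(plane("scene",f(240,93),s0)))
print("pegtip scene z.222",L(onz("scene",f(190,187),.222)),"top",L(onz("top",g(607,195),.222)))
print("post",L(onz("scene",f(152,298),.218)),L(onz("top",g(627,93),.218)))
print("plate end top",L(onz("top",g(535,252),.247)))
print("root-ish scene",L(onz("scene",f(165,290),.205)),"top",L(onz("top",g(618,110),.205)))
```

```text
tcp [-0.1137 -0.0454  0.2056]
eye [-0.1137 -0.0064  0.2247] corner [-0.1137  0.0154  0.2507]
pegtip scene z.222 [-0.0692 -0.0043  0.222 ] top [-0.0706 -0.0012  0.222 ]
post [ 0.0011 -0.0016  0.218 ] [-0.0013  0.0023  0.218 ]
plate end top [-0.1204  0.0405  0.247 ]
root-ish scene [-0.0134 -0.0031  0.205 ] top [-0.0124  0.002   0.205 ]
```

```bash
python3 -m inch '[1.2,-0.37,-0.15,0, 2.4,-0.73,-0.2,0, 3.6,-1.1,-0.2,0, 4.3,-1.3,-0.35,0, 5,-1.5,-0.55,0, 5.5,-1.65,-0.7,0, 5.5,-1.65,-0.7,0]'
```

```text
time: 7.1
eef_pos: [0.4261, -0.3736, 0.196]
eef_rot: [[0.287, 0.958, -0.001], [0.958, -0.287, 0.001], [0.001, -0.001, -1.0]]
ft_force: [-0.6, -0.5, -0.8]
grip_width: 0.005
finger_force: 30.0
```

```bash
python3 -m inch '[0.8,-0.25,-0.2,0, 1.6,-0.5,-0.4,0, 2.5,-0.75,-0.6,0, 2.5,-0.75,-0.6,0]'
python3 -m inch '[0,0,-0.2,0, 0,0,-0.4,0, 0,0,-0.4,0]'
```

```text
time: 7.5
eef_pos: [0.4517, -0.3814, 0.1902]
eef_rot: [[0.287, 0.958, 0.0], [0.958, -0.287, 0.0], [0.0, 0.0, -1.0]]
ft_force: [-0.1, -0.1, -0.5]
grip_width: 0.0045
finger_force: 30.0
time: 7.8
eef_pos: [0.4503, -0.3809, 0.1863]
eef_rot: [[0.288, 0.958, -0.001], [0.958, -0.288, 0.001], [0.0, -0.001, -1.0]]
ft_force: [-0.5, 0.5, -0.7]
grip_width: 0.0049
finger_force: 30.0
```

Run:
```python
from h import *
a,b=robot.capture("scene"),robot.capture("top")
u,v=134,169;x,y=408,241
A=cv2.resize(a[v-50:v+50,u-50:u+50],None,fx=4,fy=4,interpolation=cv2.INTER_CUBIC);B=cv2.resize(b[y-70:y+30,x-50:x+50],None,fx=4,fy=4,interpolation=cv2.INTER_CUBIC)
cv2.imwrite("pics/g3.png",np.hstack([A,B]))
```

```text
(no output)
```

View pics/g3.png

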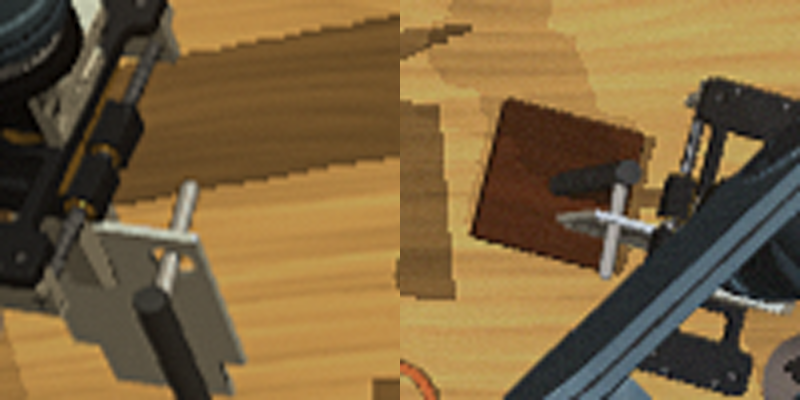

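The peg passes through the eye (tip stands out past the plate in both views). Lower to rest and release.

```bash
python3 -m inch '[0,0,-0.2,0, 0,0,-0.3,0, 0,0,-0.3,0]'
python3 -m inch '[0,0,0,0,0,0,0,0,0,0,0,0,0,0,0,0,0,0,0,0,0,0,0,0,0,0,0,0,0,0,0,0]' 0.2
```

```text
time: 8.2
eef_pos: [0.4506, -0.3814, 0.1841]
eef_rot: [[0.288, 0.958, 0.0], [0.958, -0.288, -0.001], [-0.0, 0.001, -1.0]]
ft_force: [-0.1, 0.9, 2.3]
grip_width: 0.0047
finger_force: 30.0
time: 9.0
eef_pos: [0.4506, -0.3812, 0.1836]
eef_rot: [[0.288, 0.958, -0.0], [0.958, -0.288, 0.0], [0.0, -0.0, -1.0]]
ft_force: [0.7, -0.7, -0.1]
grip_width: 0.0555
finger_force: 0.0
```

```bash
python3 -m inch '[0,0,3,0, 0,0,6,0, 0,0,9,0, 0,0,12,0, 0,0,12,0]'
python3 -m inch '[0.3,4.8,0,0.05, 0.6,9.6,0,0.1, 0.9,14.4,0,0.15, 1.2,19.2,0,0.2, 1.6,24,0,0.25, 2,28.8,0,0.3, 2.4,33.6,0,0.345, 2.8,38.4,0,0.345]' -1
python3 -m inch '[0.3,4.8,0,0, 0.6,9.6,0,0, 0.8,15.2,0,0, 0.8,15.2,0,0]'
python3 - <<'E'
from h import *
a,b=robot.capture("scene"),robot.capture("top")
A=cv2.resize(a[140:270,90:220],None,fx=3,fy=3,interpolation=cv2.INTER_CUBIC);B=cv2.resize(b[160:290,350:480],None,fx=3,fy=3,interpolation=cv2.INTER_CUBIC)
cv2.imwrite("pics/h1.png",np.hstack([A,B]))
E
```

```text
time: 9.5
eef_pos: [0.4519, -0.3827, 0.3087]
eef_rot: [[0.288, 0.958, 0.006], [0.958, -0.288, -0.007], [-0.005, 0.007, -1.0]]
ft_force: [0.1, 0.5, 0.5]
grip_width: 0.0561
finger_force: 0.0
time: 10.3
eef_pos: [0.478, 0.0048, 0.3029]
eef_rot: [[-0.054, 0.999, -0.001], [0.999, 0.054, 0.0], [0.0, -0.001, -1.0]]
ft_force: [0.8, 0.4, -0.0]
grip_width: 0.0009
finger_force: 0.0
time: 10.7
eef_pos: [0.4855, 0.1598, 0.3026]
eef_rot: [[-0.059, 0.998, -0.001], [0.998, 0.059, 0.002], [0.002, -0.001, -1.0]]
ft_force: [0.2, 0.5, -0.4]
grip_width: 0.0003
finger_force: 0.0
```

View pics/h1.png

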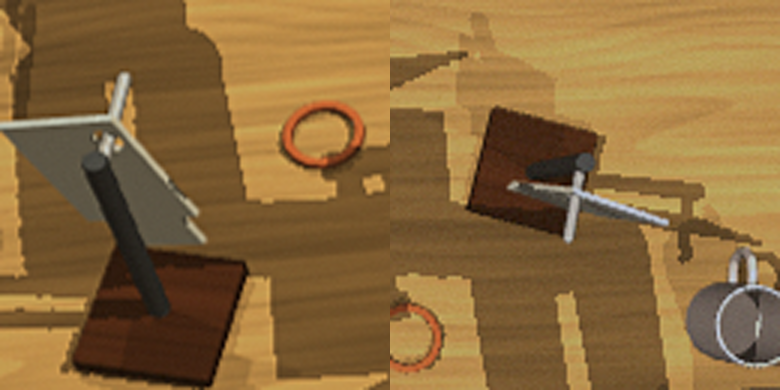

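The plate hangs on the peg, with the tip well clear of it. Now the left flap.

```bash
python3 -m inch '[0,0,-4,0, 0,0,-8,0, 0,0,-12,0, 0,0,-15.2,0, 0,0,-15.2,0, 0,0,-15.2,0]'
python3 -m inch '[0,-1.5,0,0, 0,-3,0,0, 0,-4.3,0,0, 0,-5.5,0,0, 0.1,-6.4,0,0, 0.1,-7.3,-0.1,0, 0.1,-7.3,-0.1,0]'
```

```text
time: 11.4
eef_pos: [0.4868, 0.1533, 0.1519]
eef_rot: [[-0.051, 0.999, -0.001], [0.999, 0.051, -0.0], [-0.0, -0.001, -1.0]]
ft_force: [0.7, -0.9, 0.6]
grip_width: 0.0003
finger_force: 0.0
time: 12.1
eef_pos: [0.4877, 0.0807, 0.1507]
eef_rot: [[-0.052, 0.999, -0.0], [0.999, 0.052, -0.0], [-0.0, -0.0, -1.0]]
ft_force: [-0.1, -0.4, -0.2]
grip_width: 0.0004
finger_force: 0.0
```

```bash
python3 -m inch '[0,-0.8,-0.8,0, 0,-1.4,-1.5,0, 0,-1.9,-2.2,0, 0,-2.3,-2.9,0, 0,-2.6,-3.5,0, 0,-2.8,-4,0, 0,-2.8,-4.3,0, 0,-2.8,-4.3,0]'
python3 -m inch '[0,0,-0.1,0, 0,0,-0.2,0, 0,0,-0.2,0]'
```

```text
time: 12.9
eef_pos: [0.4873, 0.0538, 0.1072]
eef_rot: [[-0.053, 0.999, -0.001], [0.999, 0.053, 0.0], [0.0, -0.001, -1.0]]
ft_force: [0.3, 0.2, 0.2]
grip_width: 0.0005
finger_force: 0.0
time: 13.2
eef_pos: [0.4877, 0.0539, 0.1058]
eef_rot: [[-0.053, 0.999, 0.0], [0.999, 0.053, -0.0], [-0.0, 0.0, -1.0]]
ft_force: [-0.1, 0.9, -0.0]
grip_width: 0.0006
finger_force: 0.0
```

Keep pressing down until there is a force reading.

```bash
python3 -m inch '[0,0,-0.1,0, 0,0,-0.2,0, 0,0,-0.2,0]'
python3 -m inch '[0,0,-0.1,0, 0,0,-0.2,0, 0,0,-0.2,0]'
```

```text
time: 13.5
eef_pos: [0.4878, 0.0538, 0.1042]
eef_rot: [[-0.053, 0.999, 0.001], [0.999, 0.053, -0.0], [-0.0, 0.001, -1.0]]
ft_force: [-1.9, -0.5, 4.5]
grip_width: 0.0004
finger_force: 2.3
time: 13.8
eef_pos: [0.4879, 0.0538, 0.1039]
eef_rot: [[-0.053, 0.999, 0.002], [0.999, 0.053, -0.0], [-0.0, 0.001, -1.0]]
ft_force: [-5.6, 0.3, 18.5]
grip_width: 0.0002
finger_force: 9.4
```

```bash
python3 -m inch '[0,0,4,0, 0,0,8.5,0, 0,-3,12.5,0, 0.2,-7.5,14,0, 0.4,-12,14,0, 0.6,-16.5,14,0, 0.8,-21.6,14,0, 0.8,-21.6,14,0]'
python3 -m inch '[0,0,-4,0, 0,0,-8,0, 0,0,-9.2,0, 0,0,-9.2,0, 0,0,-9.2,0]'
```

```text
time: 14.6
eef_pos: [0.4956, -0.1679, 0.2413]
eef_rot: [[-0.047, 0.999, 0.0], [0.999, 0.047, -0.002], [-0.002, -0.0, -1.0]]
ft_force: [0.7, 0.8, 0.0]
grip_width: 0.0
finger_force: 0.0
time: 15.1
eef_pos: [0.4965, -0.1622, 0.151]
eef_rot: [[-0.054, 0.999, 0.002], [0.999, 0.054, -0.001], [-0.001, 0.001, -1.0]]
ft_force: [0.4, -0.6, 0.9]
grip_width: 0.0003
finger_force: 0.0
```

```bash
python3 -m inch '[0,1.5,0,0, 0,3,0,0, 0,4.5,0,0, 0,6,0,0, 0,7.2,0,0, 0,8.1,-0.1,0, 0,8.1,-0.1,0]'
python3 -m inch '[0,0.8,-0.8,0, 0,1.4,-1.5,0, 0,1.9,-2.2,0, 0,2.3,-2.9,0, 0,2.6,-3.5,0, 0,2.8,-4,0, 0,2.8,-4.4,0, 0,2.8,-4.5,0]'
python3 -m inch '[0,0,-0.1,0, 0,0,-0.2,0, 0,0,-0.3,0, 0,0,-0.3,0]'
```

```text
time: 15.8
eef_pos: [0.4955, -0.0796, 0.1485]
eef_rot: [[-0.055, 0.999, -0.0], [0.999, 0.055, 0.001], [0.001, -0.0, -1.0]]
ft_force: [0.6, -0.0, -0.3]
grip_width: 0.0005
finger_force: 0.0
time: 16.6
eef_pos: [0.4955, -0.0529, 0.104]
eef_rot: [[-0.053, 0.999, -0.0], [0.999, 0.053, 0.001], [0.001, -0.0, -1.0]]
ft_force: [-4.9, 2.5, 12.6]
grip_width: 0.0005
finger_force: 5.8
time: 17.0
eef_pos: [0.4956, -0.0529, 0.1036]
eef_rot: [[-0.053, 0.999, 0.001], [0.999, 0.053, 0.0], [-0.0, 0.001, -1.0]]
ft_force: [-9.3, 4.2, 27.0]
grip_width: 0.0002
finger_force: 13.3
```

```bash
python3 -m inch '[0,0,4.5,0, 0,0,9.2,0, 0,0.5,14,0, 1,1.5,18.5,0, 4.5,3,20,0, 9,4.5,20,0, 13.5,6,20,0, 18,6.2,20,0]'
python3 -m inch '[2.6,0,0,0, 2.6,0,0,0, 2.6,0,0,0]'
```

```text
time: 17.8
eef_pos: [0.6772, 0.0107, 0.301]
eef_rot: [[-0.055, 0.999, 0.001], [0.999, 0.055, 0.001], [0.001, 0.001, -1.0]]
ft_force: [-0.0, -0.7, 0.7]
grip_width: 0.0002
finger_force: 0.0
time: 18.1
eef_pos: [0.7015, 0.0087, 0.2993]
eef_rot: [[-0.053, 0.999, -0.002], [0.999, 0.053, 0.0], [0.0, -0.002, -1.0]]
ft_force: [-0.6, 0.1, 0.7]
grip_width: 0.0005
finger_force: 0.0
```

```bash
python3 -m inch '[0,0,-4,0, 0,0,-8,0, 0,0,-8.8,0, 0,0,-8.8,0, 0,0,-8.8,0]'
python3 -m inch '[-2,0,0,0, -4,0,0,0, -6,0,0,0, -8,0,0,0, -10,-0.3,0,0, -12,-0.4,0,0, -14,-0.5,-0.2,0, -14,-0.5,-0.2,0]'
```

```text
time: 18.6
eef_pos: [0.7023, 0.0086, 0.2155]
eef_rot: [[-0.053, 0.999, 0.003], [0.999, 0.053, -0.0], [-0.001, 0.003, -1.0]]
ft_force: [-0.2, -0.1, 0.4]
grip_width: 0.0003
finger_force: 0.0
time: 19.4
eef_pos: [0.5611, 0.0036, 0.2138]
eef_rot: [[-0.053, 0.999, 0.004], [0.999, 0.053, -0.001], [-0.001, 0.004, -1.0]]
ft_force: [-0.1, 0.2, 0.3]
grip_width: 0.0004
finger_force: 0.0
```

```bash
python3 -m inch '[-1.2,0,-0.4,0, -2.3,-0.1,-1,0, -3.5,-0.1,-1.8,0, -4.6,-0.2,-2.6,0, -5.6,-0.2,-3.8,0, -6.4,-0.3,-4.9,0, -7.1,-0.3,-6.2,0, -7.1,-0.3,-6.2,0]'
python3 -m inch '[-0.5,0,-1.2,0, -0.8,0,-2.4,0, -0.9,0,-3.3,0, -0.9,0,-3.9,0, -0.9,0,-4.1,0]'
```

```text
time: 20.2
eef_pos: [0.4909, 0.0007, 0.149]
eef_rot: [[-0.053, 0.999, 0.0], [0.999, 0.053, -0.0], [-0.0, 0.0, -1.0]]
ft_force: [0.6, -0.8, -0.3]
grip_width: 0.0007
finger_force: 0.0
time: 20.7
eef_pos: [0.4824, 0.0007, 0.108]
eef_rot: [[-0.053, 0.999, 0.001], [0.999, 0.053, -0.0], [-0.0, 0.001, -1.0]]
ft_force: [-4.8, -0.3, 15.1]
grip_width: 0.0001
finger_force: 8.1
```

```bash
python3 -m inch '[0,0,-0.15,0, 0,0,-0.2,0, 0,0,-0.2,0]'
python3 -m inch '[0,0,3,0, -0.5,1,7,0, -3,5,11,0, -6,9,13,0, -10,12,13,0, -13,15,13,0, -16,18,13,0, -16,18,13,0]'
python3 -m inch '[-1,4,0,0, -3,8,0,0, -5,12,0,0, -7,16,0,0, -9,20,0,0, -9,20,0,0, -9,20,0,0]'
python3 - <<'E'
from h import *
a,b=robot.capture("scene"),robot.capture("top")
A=cv2.resize(a[140:300,90:450],None,fx=2,fy=2);B=cv2.resize(b[145:270,145:445],None,fx=2.4,fy=2.4)
cv2.imwrite("pics/f.png",np.vstack([A[:300],B]))
E
```

```text
time: 21.0
eef_pos: [0.4824, 0.0007, 0.108]
eef_rot: [[-0.053, 0.999, 0.002], [0.999, 0.053, -0.001], [-0.001, 0.002, -1.0]]
ft_force: [-5.2, 0.8, 15.5]
grip_width: 0.0002
finger_force: 8.0
time: 21.8
eef_pos: [0.3178, 0.1841, 0.2365]
eef_rot: [[-0.059, 0.998, 0.0], [0.998, 0.059, 0.002], [0.002, 0.0, -1.0]]
ft_force: [1.3, -0.1, 1.2]
grip_width: 0.0005
finger_force: 0.0
time: 22.5
eef_pos: [0.2318, 0.3812, 0.2356]
eef_rot: [[-0.056, 0.998, 0.0], [0.998, 0.056, -0.001], [-0.001, 0.0, -1.0]]
ft_force: [0.4, -1.0, -0.4]
grip_width: 0.0003
finger_force: 0.0
```

View pics/f.png

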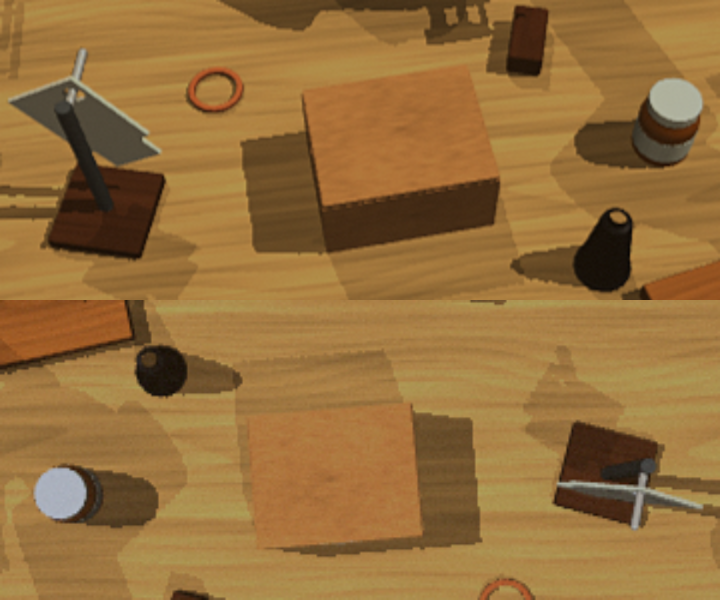

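The carton is closed flat (top-view cover about (335,475)), the plate hangs on the peg (639,490), and the jar (65,493) and cone (160,370) are upright. Handing in.

```bash
python3 -c "
from workcell import robot
print(robot.close_job())"
```

```text
the job is handed in; nothing more can be done
None
```

The template hangs by its eye on the peg. Both end flaps and then the cover were folded flat, the jar and cone still stand, and I handed the job in at about 22.6 s; no verdict came back.

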